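Tighten and pin the castle nut of a label roll spindle

TASK

Lock the label roll on its spindle: turn the brass castle nut clockwise until you feel it go tight against the blue pressure plate, then carry on in the same direction only as far as the next slot that lines up with the lock pin. Then push the red-knobbed lock pin fully home through that slot into the hole in the stud and let go. Do not overtighten the nut, and leave alone the things standing round the stand.

Things in the scene. Friction and masses are not known exactly. Their poses are not given: they have to be found in the camera images.
- spindle_stand: grey stand fixed to the table: base 165 x 130 x 12 mm, upright steel stud 26 mm across with its top 124 mm up, carrying a label roll (112 mm across, top 60 mm up), the blue plate and the nut. Origin on the table on the stud's axis, z up; the lock pin is on the -x side and slides along +x. The pin's aluminium guide stands 70 to 88 mm from the axis, 36 mm wide, top 125 mm up.
- pressure_plate: blue round plate 84 mm across under the nut. Origin: its nominal top on the stud's axis, 72 mm above the table; it really sits up to 1.25 mm higher or lower, which the pose does not show. Stiffly sprung: it pushes back with about 28 N once the nut bears on it, and about 18 N more per further rad of the nut.
- castle_nut: brass hexagonal castle nut, 54 mm across flats, 62 mm over corners, 46 mm high: the lower 30 mm is a plain hexagon, the upper 16 mm a crown with six slots 13 mm wide, one at the middle of each flat. Origin on the axis at the nut's underside; this frame sinks with the nut but does not turn with it.
- nut_top (a point): point on the axis at the top of the nut's crown, 46 mm above its underside. Its axes turn with the nut: its +x, and every 60 degrees from that, points through the middle of a slot and a flat.
- nut_turn (a joint): nut angle, rad, grows clockwise seen from above (tightening). At 0 and every 1.047 rad a slot faces the lock pin, which enters within about 0.09 rad of that. Sinks 0.95 mm per rad. Starts loose at 0 to 0.7; bears on the plate somewhere from 0.8 to 3.4, felt only: turns with about 0.06 N m loose, jumps to about 0.4 N m as it bears, then gains 0.2 N m per rad. Stays where left.
- lock_pin (a joint): travel of the captive lock pin, m: 0 pulled out (start), 0.055 fully home. A steel rod 8 mm across that slides level towards the stud with about 1.5 N friction; with no slot facing it, it stops on the nut's crown at about 0.04. Pulled out, its tip is 66 mm from the stud's axis.
- knob_face (a point): centre of the outer face of the lock pin's red knob (30 mm across, 14 mm thick), 111.5 mm above the table and 161 mm from the stud's axis when pulled out, 106 mm when home. The knob is pushed along +x of the stand.
- bottle_near: filled sauce bottle with yellow cap, 54 mm across, 166 mm tall, standing behind the stand; leave it alone. Origin at the centre of its underside.
- driver: screwdriver with black handle, 165 x 26 x 25 mm, lying beside the stand; leave it alone. Origin at its middle on the underside, its length along y.
- marker: marker pen, 135 x 17 x 16 mm, lying beside the stand; leave it alone. Origin at its middle on the underside, its length along y.

How it is judged:
By the outcome, as a careful person would: the job done as asked, in the order asked, and still so for the second after the job is handed in, with the robot touching nothing.
It also fails if it takes over 64 s, if anything falls off the work surface, if the arm or the gripper's body presses on something with over 40 N, if the wrist force passes 120 N, or if a joint passes its speed limit or range.

ROBOT

A 7-joint arm with a two-finger parallel gripper is mounted at the origin on a cart in front of the work surface, level with it; the furniture and walls round the work are solid. World frame = base frame: x ahead of the robot, y to its left, z up, the work surface at z = 0. Lengths are in m, angles in rad, forces in N, time in s.
With the tool pointing down it reaches from about 0.425 to 0.925 m from the base axis. Payload 6.8 kg.
Tool frame: the origin (TCP) lies at the very end of the fingers, on their centre line; the grasp point (between the pads) lies 19 mm behind it; z points along the fingers, y is the line along which they close (so a half turn about z gives the same grasp; the last joint's range is limited). The gripper opens to 85 mm and grips with 20 to 120 N. Pads are 22 mm wide; open, the fingers measure 114 mm over their backs; the gripper's body (76 mm by 85 mm) begins 54 mm behind the grasp point. The pads swing forward as they close: fully open they stand 13 mm farther back than shut.
Start: joints at [-1.254, 0.477, 0.022, 1.555, -0.011, 1.109, -0.083], TCP at [0.278, 0.615, 0.199] pointing down, gripper open.
Joint ranges: [-2.96, 2.96], [-0.34, 2.1], [-1.41, 1.46], [0.24, 2.44], [-1.37, 4.51], [0.17, 1.92], [-2.96, 2.96]. Speed limits (rad/s): [2.39, 2.39, 3.14, 3.14, 3.14, 3.14, 3.14].

INTERFACE

Orientations are given as a unit quaternion [w, x, y, z].
In Python, from station import bot gives the robot as it stands.
- The arm moves only by the tool jog_arm, never from a script. Its argument "motion" is a list of rows, each a list of 7 numbers: the turn, a rotation vector about the tool's x, y, z in rad, then the shift along the tool's x, y, z in mm, then the finger opening in mm, from 0 to 85.4. A call has 1 to 10 rows; each row is the pose to reach, as a shift and turn from the pose commanded when the call began, along the tool's axes at that moment; what a row does not reach only later rows make up. A row lasts 1/8 s, in which the tool goes at most 62.5 mm and 10.7 degrees, less where a joint would pass 70% of its speed; a pose out of reach is approached as far as the arm can. A call with a gripper value outside its range is refused whole. The fingers move at their own pace and stop on an object; "grip_force" is the grip in N (left out, the last holds). Time passes only in rows, so rows that repeat a pose let the fingers close. It gives the time, the measured TCP pose, the force, the opening and the grip force at its end, in the units of the state.
- bot.get_obs(): the state, without advancing time (a new reading comes with each control period).
- bot.read_camera(name): name is "scene" or "top" or "wrist"; returns a dict with "pixels" (480x640x3 uint8, red, green, blue), "camera_matrix" (3x3 intrinsics, pixels), "distortion" ([k1, k2, p1, p2, k3] as OpenCV has them; the pictures are not rectified), "T" (4x4, takes a point from camera to world coordinates); the wrist camera has in their place "tool_from_camera" (4x4, takes a point from camera to tool coordinates, whose origin is the TCP and whose axes are the flange's). Camera axes: x right, y down, z forward; pixel columns grow to the right and rows downward; lengths in m; the calibration is good to about 2 mm. A picture is of the moment at which its call begins: read the wrist's pose just before it. There is no depth.
- bot.hand_in(): hands the job in; it is judged then, once.
Trained networks look in a picture, given as the dict that the camera call returned (one of the last four; its "shot" number tells which), for a name from the list of things; names that differ only in an ending like _2 or _b are one class to them, and where a whole thing is asked for, a point or a joint stands for the part that bears it (a point fixed in the world has none). Each returns a list of dicts, best first, with "score" (0 to 1); they miss things now and then, are a little off and sometimes report something else, mostly with a low value. They report only what shows in the picture. A call takes as long as a camera call.
- bot.spot_in(thing, picture): "xy" ([column, row] in pixels, amid what is visible of it).
- bot.tip_of(thing, picture): "xy" ([column, row] in pixels: a listed point, or the origin of a listed thing).
The state is a dict: "t": time; "q": joint angles; "joint_vel": joint speeds; "joint_torque": joint torques, N m; "eef_pos": TCP position; "tool_rot": TCP orientation; "contact_force": force on the tool from outside, world axes, zero at the start; "torque": the same for the moment, N m; "gripper_width": opening from 0.0 (shut) to 1.0 (fully open); "grasp_force": force on a finger pad.
Only numpy, scipy, OpenCV 4.12 (cv2) and the standard library are available. Lean on these libraries where they do the work, as an engineer would, in place of code of your own. Each camera call takes 0.05 s, during which the arm holds its last target. There are 200 camera calls.

## Working session

There is one attempt and no reset: what is moved stays moved. The work goes in short steps, Python scripts to look and compute and a tool call to move; the robot and the scene stay as the last step left them, time stands still between calls to the robot, and variables do not carry over. Pictures are saved under pics/ and viewed, at most 10 in all, crops included, and the job is handed in when it is done.

Besides the shell and the picture viewer there is one more tool, called after "Request:" by a JSON object that holds its "api" and its "payload". jog_arm: Moves the arm, as the interface text tells. Its arguments: {"type":"object","properties":{"motion":{"type":"array"},"grip_force":{"type":"number"}},"required":["motion"]}

```bash
mkdir -p pics; cat > h.py <<'E'
from station import bot
import numpy as np, cv2
from scipy.spatial.transform import Rotation as R
def ray(p,xy,T=None):
    u=cv2.undistortPoints(np.array([[xy]],float),np.array(p["camera_matrix"]),np.array(p["distortion"]))[0,0]
    T=np.array(p["T"]) if T is None else T
    return T[:3,3],T[:3,:3]@np.array([u[0],u[1],1])
def atz(p,xy,z,T=None):
    o,d=ray(p,xy,T); return o+d*(z-o[2])/d[2]
def proj(p,X,T=None):
    T=np.array(p["T"]) if T is None else T
    Ti=np.linalg.inv(T)
    return cv2.projectPoints(np.array(X,float).reshape(-1,3),cv2.Rodrigues(Ti[:3,:3])[0],Ti[:3,3],np.array(p["camera_matrix"]),np.array(p["distortion"]))[0][:,0]
def tri(rs):
    A=0;b=0
    for o,d in rs:
        d=d/np.linalg.norm(d);P=np.eye(3)-np.outer(d,d);A=A+P;b=b+P@o
    return np.linalg.solve(A,b)
def tool():
    o=bot.get_obs();T=np.eye(4);w=o["tool_rot"];T[:3,:3]=R.from_quat([w[1],w[2],w[3],w[0]]).as_matrix();T[:3,3]=o["eef_pos"];return T
E
python3 - <<'E'
from h import *
P={}
for c in("scene","top"):
    P[c]=bot.read_camera(c);cv2.imwrite(f"pics/{c}1.png",P[c]["pixels"][:,:,::-1])
    print(c,np.round(P[c]["T"],3).tolist())
for n in("spindle_stand","pressure_plate","castle_nut","nut_top","knob_face","bottle_near","driver","marker"):
    L=[]
    for c in P:
        r=bot.tip_of(n,P[c])[:1]
        if r: L.append(ray(P[c],r[0]["xy"])); print(n,c,np.round(r[0]["xy"],1),round(r[0]["score"],2))
    if len(L)==2: print("   tri",np.round(tri(L),4))
print(tool().round(3), bot.get_obs())
E
```

```text
scene [[0.837, -0.417, 0.354, 0.242], [-0.547, -0.65, 0.527, -0.055], [0.011, -0.635, -0.773, 0.751], [0.0, 0.0, 0.0, 1.0]]
top [[0.017, -0.996, 0.083, 0.468], [-1.0, -0.017, 0.0, 0.382], [0.001, -0.083, -0.997, 1.158], [0.0, 0.0, 0.0, 1.0]]
spindle_stand scene [328.2 266.3] 0.56
spindle_stand top [330.8 261.8] 0.74
   tri [0.5422 0.3649 0.0065]
pressure_plate scene [330.3 249.2] 0.55
pressure_plate top [334.7 260. ] 0.59
   tri [0.5414 0.359  0.0704]
castle_nut scene [330.3 243.6] 0.87
castle_nut top [334.3 257.5] 0.95
   tri [0.5437 0.3607 0.0842]
nut_top scene [330.4 230.4] 0.9
nut_top top [332.4 260.3] 0.92
   tri [0.5394 0.3627 0.1233]
knob_face scene [288.6 303. ] 0.91
knob_face top [381.6 339.4] 0.77
   tri [0.4053 0.2785 0.1157]
bottle_near scene [418.8 261.5] 0.88
bottle_near top [373.8 174.6] 0.89
   tri [ 0.7137  0.2839 -0.0122]
driver top [369.5 227.4] 0.88
marker scene [287.5 262.3] 0.84
marker top [298.2 294.7] 0.94
   tri [ 0.4811  0.4245 -0.0042]
[[-0.911  0.412  0.     0.278]
 [ 0.412  0.911  0.     0.615]
 [-0.     0.    -1.     0.199]
 [ 0.     0.     0.     1.   ]] {'t': 0.9, 'q': array([-1.25409659,  0.47698804,  0.02241132,  1.55538075, -0.01148093,
        1.10931213, -0.08309254]), 'joint_vel': array([-0.00029023,  0.00117515,  0.00094735, -0.00040325, -0.00051185,
        0.00106396, -0.00105389]), 'joint_torque': array([-3.09773832e-04, -5.96304560e+01,  1.60602864e+00, -2.81547672e+01,
        1.24672279e-02,  1.54612804e-03,  2.94294935e-06]), 'eef_pos': array([0.27820876, 0.61502802, 0.19882431]), 'tool_rot': array([6.76462088e-06, 2.10813777e-01, 9.77526241e-01, 1.95350966e-05]), 'contact_force': array([-0.60878632,  0.50827004,  0.17185006]), 'torque': array([-0.00669399, -0.04093044, -0.03470709]), 'grasp_force': 0.0, 'gripper_width': 0.9993364321108783}
```

View pics/scene1.png

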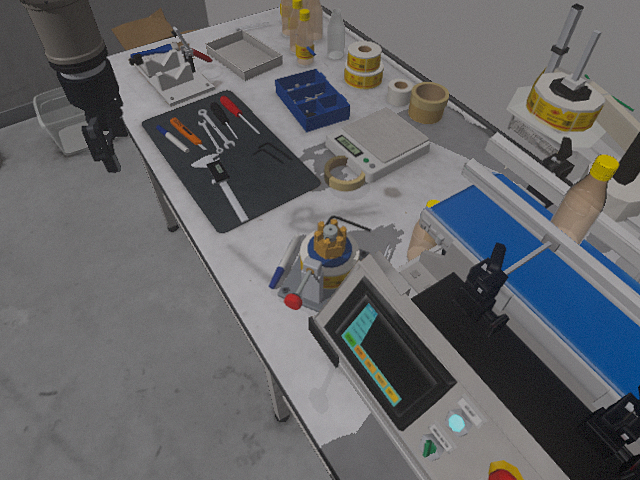

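View pics/top1.png

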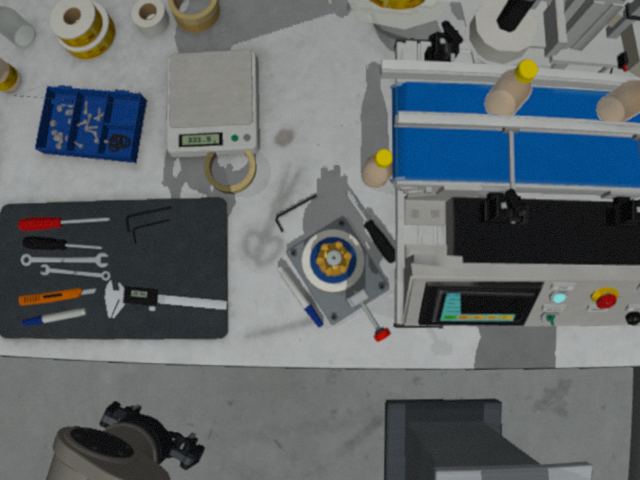

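```bash
python3 - <<'E'
from h import *
a=cv2.imread("pics/scene1.png")[200:400,250:450];b=cv2.imread("pics/top1.png")[170:370,260:460]
cv2.imwrite("pics/crop1.png",np.hstack([cv2.resize(i,(400,400),interpolation=cv2.INTER_CUBIC) for i in(a,b)]))
E
```

```text
(no output)
```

View pics/crop1.png

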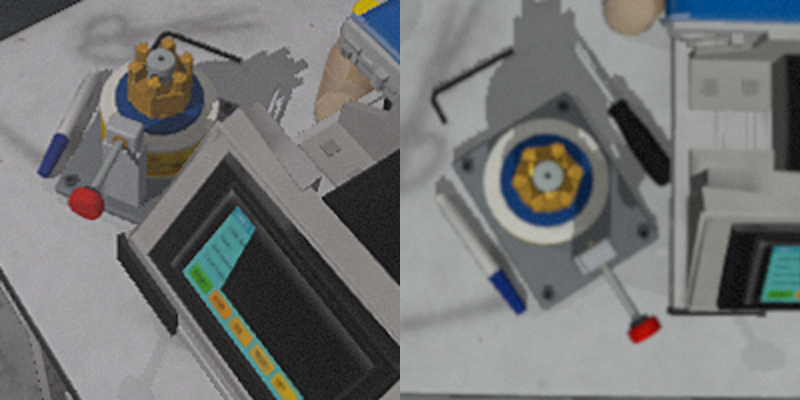

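```bash
python3 - <<'E'
from h import *
P={c:bot.read_camera(c) for c in("scene","top")}
for s,t in[((310,317),(395,325)),((365,255),(412,277)),((365,255),(397,277))]:
    L=[ray(P["scene"],s),ray(P["top"],t)];X=tri(L);print("console",X.round(3),[(proj(P[c],X)[0]).round(0) for c in P])
C=np.array([atz(P["top"],((x-400)/2+260,y/2+170),.012) for x,y in[(455,157),(563,95),(657,238),(543,308)]])
print(C.round(4).tolist(),C.mean(0));
for i in range(4):
    d=C[(i+1)%4]-C[i];print(np.linalg.norm(d),np.degrees(np.arctan2(d[1],d[0])))
print("top nut",atz(P["top"],bot.tip_of("nut_top",P["top"])[0]["xy"],.119),"knob",atz(P["top"],bot.tip_of("knob_face",P["top"])[0]["xy"],.1115))
print("scene nut",atz(P["scene"],bot.tip_of("nut_top",P["scene"])[0]["xy"],.119),"knob",atz(P["scene"],bot.tip_of("knob_face",P["scene"])[0]["xy"],.1115))
E
```

```text
console [0.429 0.252 0.086] [array([309., 317.]), array([395., 324.])]
console [0.512 0.239 0.212] [array([361., 255.]), array([414., 274.])]
console [0.518 0.256 0.188] [array([357., 255.]), array([402., 271.])]
[[0.5644, 0.4469, 0.012], [0.6246, 0.3467, 0.012], [0.4919, 0.2571, 0.012], [0.4253, 0.3623, 0.012]] [0.52656037 0.35326032 0.012     ]
0.11681580455171847 -59.00180719154209
0.1601557397313152 -145.9590153237753
0.12456342468097983 122.32515840553452
0.16281647076738237 31.275190401610704
top nut [0.53840241 0.36694764 0.119     ] knob [0.40668709 0.27847379 0.1115    ]
scene nut [0.54204566 0.35777799 0.119     ] knob [0.53253096 0.3474393  0.1115    ]
```

Request:
{"api": "jog_arm", "payload": {"motion": [[0,0,-1.2,-342,-122,-20,85],[0,0,-1.2,-342,-122,-20,85],[0,0,-1.2,-342,-122,-20,85],[0,0,-1.2,-342,-122,-20,85],[0,0,-1.2,-342,-122,-20,85],[0,0,-1.2,-342,-122,-20,85],[0,0,-1.2,-342,-122,-20,85],[0,0,-1.2,-342,-122,-20,85],[0,0,-1.2,-342,-122,-20,85]], "grip_force": 60}}

```text
t: 2.33
eef_pos: [0.5387, 0.3639, 0.2188]
tool_rot: [-0.0, -0.378, 0.926, 0.0]
contact_force: [0.1, -0.8, 0.1]
gripper_width: 0.993
grasp_force: 0.0
```

```bash
python3 - <<'E'
from h import *
o=bot.get_obs();T=tool();p=bot.read_camera("wrist");cv2.imwrite("pics/w1.png",p["pixels"][:,:,::-1])
Tw=T@np.array(p["tool_from_camera"]);print(o["t"],o["q"].round(3),o["contact_force"].round(2),o["torque"].round(3));print(T.round(4));print(Tw.round(3))
for n,z in(("nut_top",.119),("knob_face",.1115)):
    r=bot.tip_of(n,p)
    if r: print(n,r[0]["xy"],r[0]["score"],atz(p,r[0]["xy"],z,Tw).round(4))
E
```

```text
2.325 [-0.6    0.424 -0.123  1.59   0.055  1.131  1.61 ] [ 0.06 -0.85  0.06] [ 0.037 -0.012 -0.019]
[[-7.142e-01 -6.999e-01 -5.000e-04  5.387e-01]
 [-6.999e-01  7.142e-01  4.000e-04  3.639e-01]
 [ 0.000e+00  6.000e-04 -1.000e+00  2.188e-01]
 [ 0.000e+00  0.000e+00  0.000e+00  1.000e+00]]
[[-0.701  0.675  0.229  0.481]
 [ 0.713  0.663  0.229  0.304]
 [ 0.002  0.324 -0.946  0.393]
 [ 0.     0.     0.     1.   ]]
knob_face [318.9, 192.0] 0.5 [0.5262 0.3465 0.1115]
```

View pics/w1.png

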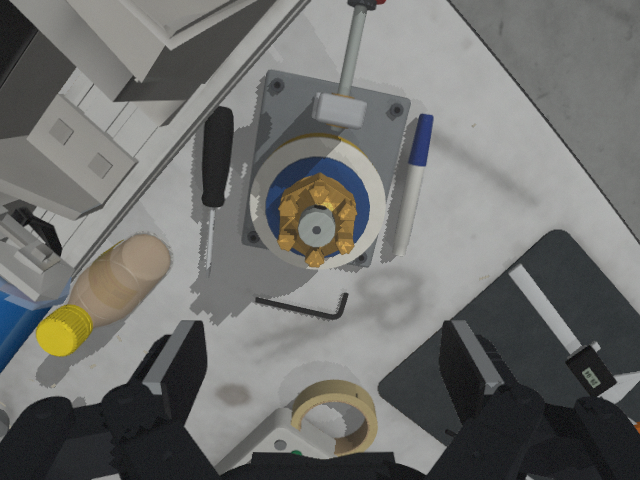

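```bash
python3 - <<'E'
from h import *
T=tool();p=bot.read_camera("wrist");Tw=T@np.array(p["tool_from_camera"])
im=p["pixels"][150:290,240:400,::-1]
cv2.imwrite("pics/w2.png",cv2.resize(im,(800,700),interpolation=cv2.INTER_CUBIC)[:600])
s=atz(p,(317,229),.124,Tw);print("stud",s)
a=atz(p,(345,95),.1115,Tw);b=atz(p,(361,8),.1115,Tw);d=a-b;print("rod",a,b,np.degrees(np.arctan2(d[1],d[0])))
d=s-b;print("axis-b",np.degrees(np.arctan2(d[1],d[0])))
for n in ((268,70),(410,98),(371,270),(243,243)):print(atz(p,n,.012,Tw).round(4))
E
```

```text
stud [0.5434896  0.36150304 0.124     ]
rod [0.46905882 0.31378471 0.1115    ] [0.42579947 0.28399152 0.1115    ] 34.555610412808186
axis-b 33.36917209655504
[0.4966 0.2552 0.012 ]
[0.4264 0.3592 0.012 ]
[0.5624 0.4532 0.012 ]
[0.6301 0.344  0.012 ]
```

View pics/w2.png

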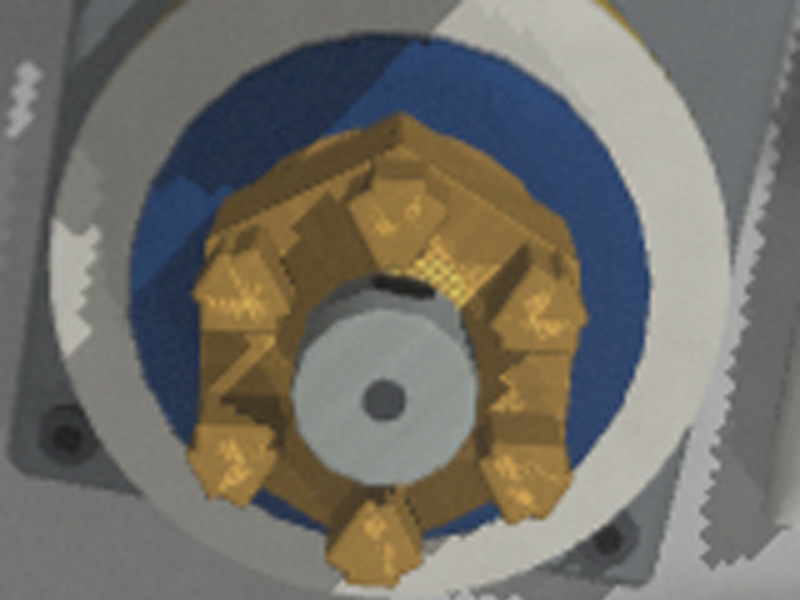

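```bash
python3 - <<'E'
from h import *
T=tool();p=bot.read_camera("wrist");Tw=T@np.array(p["tool_from_camera"])
X=np.array([atz(p,(240+x/5,150+y/5),.119,Tw) for x,y in[(397,220),(543,310),(527,478),(375,545),(233,463),(243,297)]])
c=X.mean(0);a=np.degrees(np.arctan2(X[:,1]-c[1],X[:,0]-c[0]))
print(c,np.linalg.norm(X-c,axis=1),a,a%60)
b=np.degrees(np.angle(np.exp(1j*6*np.radians(a)).mean())/6);print("tooth yaw mod60",b%60,"slot",(b+30)%60)
E
```

```text
[0.54392273 0.36175601 0.119     ] [0.02357341 0.02403623 0.02364185 0.02331659 0.02405337 0.02328205] [-139.16867158  161.89454434  100.55374729   40.40167121  -18.29921519
  -79.05672306] [40.83132842 41.89454434 40.55374729 40.40167121 41.70078481 40.94327694]
tooth yaw mod60 41.0540888681696 slot 11.0540888681696
```

Request:
{"api": "jog_arm", "payload": {"motion": [[0,0,0.058,-2,-5,20,85],[0,0,0.058,-2,-5,80,85],[0,0,0.058,-2,-5,130,85],[0,0,0.058,-2,-5,143,85],[0,0,0.058,-2,-5,143,85],[0,0,0.058,-2,-5,143,60],[0,0,0.058,-2,-5,143,40],[0,0,0.058,-2,-5,143,40],[0,0,0.058,-2,-5,143,40],[0,0,0.058,-2,-5,143,40]], "grip_force": 30}}

```text
t: 3.82
eef_pos: [0.5449, 0.363, 0.0786]
tool_rot: [0.002, -0.351, 0.936, 0.001]
contact_force: [-2.7, 1.4, 7.9]
gripper_width: 0.595
grasp_force: 30.3
```

```bash
cat > s.py <<'E'
from h import *
o=bot.get_obs();T=tool();y=np.degrees(np.arctan2(T[1,1],T[0,1]))
print("t",o["t"],"pos",(T[:3,3]*1e3).round(1),"yaw_y",y.round(2),"q7",o["q"][6].round(3),"F",o["contact_force"].round(1),"M",o["torque"].round(3),"w",round(o["gripper_width"]*85.4,1),"gf",round(o["grasp_force"],1))
print("tilt",T[2].round(4),"Ftool",(T[:3,:3].T@o["contact_force"]).round(1))
E
python3 s.py
```

```text
t 3.825 pos [544.9 363.   78.6] yaw_y 131.14 q7 1.546 F [-2.7  1.4  7.9] M [ 0.153  0.463 -0.089] w 50.8 gf 30.3
tilt [-0.0043  0.0012 -1.      0.0786] Ftool [ 1.   2.8 -7.9]
```

Request:
{"api": "jog_arm", "payload": {"motion": [[0,0,0,0,0,0,65],[0,0,0,0,0,2,65],[0,0,0,0,0,3,65],[0,0,0,0,0,3,65],[0,0,0,0,0,3,45],[0,0,0,0,0,3,45],[0,0,0,0,0,3,45],[0,0,0,0,0,3,45]], "grip_force": 40}}

```text
t: 4.82
eef_pos: [0.5436, 0.3619, 0.0734]
tool_rot: [-0.0, -0.351, 0.936, 0.001]
contact_force: [-3.6, 1.6, 5.9]
gripper_width: 0.599
grasp_force: 41.5
```

```bash
python3 s.py; python3 - <<'E'
from h import *
p=bot.read_camera("wrist");im=p["pixels"][:,:,::-1]
cv2.imwrite("pics/w3.png",im)
E
```

```text
t 4.825 pos [543.6 361.9  73.4] yaw_y 131.14 q7 1.545 F [-3.6  1.6  5.9] M [ 0.201  0.847 -0.093] w 51.2 gf 41.5
tilt [-3.00e-04  1.30e-03 -1.00e+00  7.34e-02] Ftool [ 1.7  3.6 -5.9]
```

View pics/w3.png

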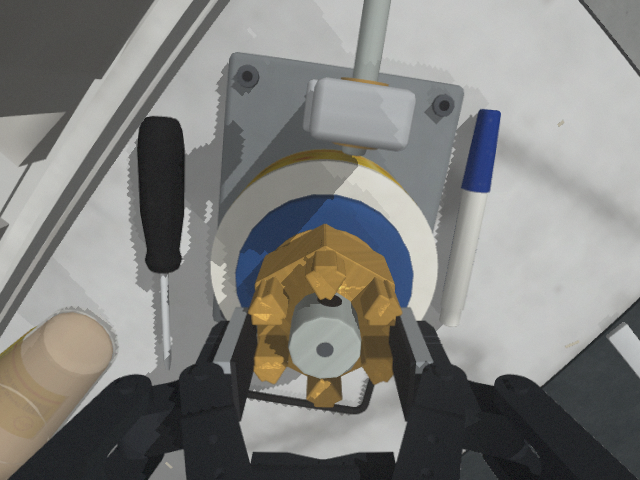

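Request:
{"api": "jog_arm", "payload": {"motion": [[0,0,0.15,0,0,0.1,45],[0,0,0.3,0,0,0.3,45],[0,0,0.35,0,0,0.3,45],[0,0,0.35,0,0,0.3,45]], "grip_force": 70}}

```text
t: 5.38
eef_pos: [0.5435, 0.3618, 0.0732]
tool_rot: [-0.0, -0.183, 0.983, 0.0]
contact_force: [-5.0, -0.3, 7.2]
gripper_width: 0.583
grasp_force: 72.0
```

```bash
python3 s.py; python3 - <<'E'
from h import *
p=bot.read_camera("wrist");Tw=tool()@np.array(p["tool_from_camera"])
cv2.imwrite("pics/w4.png",p["pixels"][:,:,::-1])
E
```

```text
t 5.375 pos [543.5 361.8  73.2] yaw_y 111.07 q7 1.245 F [-5.  -0.3  7.2] M [-0.039  1.031 -0.068] w 49.8 gf 72.0
tilt [ 5.00e-04  1.00e-03 -1.00e+00  7.32e-02] Ftool [ 4.8  1.5 -7.2]
```

Request:
{"api": "jog_arm", "payload": {"motion": [[0,0,0.15,0,0,0.1,45],[0,0,0.27,0,0,0.3,45],[0,0,0.27,0,0,0.3,45]]}}

```text
t: 5.8
eef_pos: [0.5435, 0.3617, 0.073]
tool_rot: [-0.0, -0.048, 0.999, 0.0]
contact_force: [-5.2, 1.1, 7.1]
gripper_width: 0.587
grasp_force: 72.1
```

```bash
python3 s.py
```

```text
t 5.8 pos [543.5 361.7  73. ] yaw_y 95.55 q7 1.014 F [-5.2  1.1  7.1] M [-0.121  1.103 -0.099] w 50.1 gf 72.1
tilt [ 9.0e-04  7.0e-04 -1.0e+00  7.3e-02] Ftool [ 5.1  1.6 -7.1]
```

Request:
{"api": "jog_arm", "payload": {"motion": [[0,0,0.12,0,0,0.1,45],[0,0,0.24,0,0,0.2,45]]}}

```text
t: 6.05
eef_pos: [0.5434, 0.3616, 0.0727]
tool_rot: [-0.001, 0.073, 0.997, 0.0]
contact_force: [-6.1, 1.5, 7.1]
gripper_width: 0.586
grasp_force: 72.1
```

```bash
python3 s.py
```

```text
t 6.05 pos [543.4 361.6  72.7] yaw_y 81.66 q7 0.809 F [-6.1  1.5  7.1] M [-0.15  1.24  0.07] w 50.1 gf 72.1
tilt [ 1.50e-03  4.00e-04 -1.00e+00  7.27e-02] Ftool [ 6.3  0.6 -7.1]
```

Request:
{"api": "jog_arm", "payload": {"motion": [[0,0,0.12,0,0,0.1,45],[0,0,0.24,0,0,0.2,45],[0,0,0.36,0,0,0.3,45]]}}

```text
t: 6.42
eef_pos: [0.5432, 0.3616, 0.0725]
tool_rot: [-0.001, 0.25, 0.968, 0.0]
contact_force: [-5.5, 0.7, 8.7]
gripper_width: 0.586
grasp_force: 72.2
```

```bash
python3 s.py
```

```text
t 6.425 pos [543.2 361.6  72.5] yaw_y 61.06 q7 0.504 F [-5.5  0.7  8.7] M [-0.218  1.488  0.179] w 50.1 gf 72.2
tilt [ 1.90e-03 -5.00e-04 -1.00e+00  7.25e-02] Ftool [ 5.2 -2.  -8.7]
```

Request:
{"api": "jog_arm", "payload": {"motion": [[0,0,0.12,0,0,0.1,45]]}}

```text
t: 6.55
eef_pos: [0.5431, 0.3616, 0.0724]
tool_rot: [-0.001, 0.307, 0.952, -0.0]
contact_force: [-5.7, 0.1, 10.1]
gripper_width: 0.587
grasp_force: 72.2
```

```bash
python3 s.py
```

```text
t 6.55 pos [543.1 361.6  72.4] yaw_y 54.19 q7 0.403 F [-5.7  0.1 10.1] M [-0.211  1.564  0.195] w 50.1 gf 72.2
tilt [ 1.90e-03 -8.00e-04 -1.00e+00  7.24e-02] Ftool [  4.7  -3.2 -10.1]
```

Request:
{"api": "jog_arm", "payload": {"motion": [[0,0,0.12,0,0,0.0,45],[0,0,0.24,0,0,0.1,45]]}}

```text
t: 6.8
eef_pos: [0.543, 0.3616, 0.0723]
tool_rot: [-0.001, 0.419, 0.908, -0.0]
contact_force: [-5.9, 0.0, 10.7]
gripper_width: 0.584
grasp_force: 72.2
```

```bash
python3 s.py
```

```text
t 6.8 pos [543.  361.6  72.3] yaw_y 40.46 q7 0.202 F [-5.9  0.  10.7] M [-0.223  1.72   0.414] w 49.9 gf 72.2
tilt [ 0.0018 -0.0015 -1.      0.0723] Ftool [  3.9  -4.5 -10.7]
```

Request:
{"api": "jog_arm", "payload": {"motion": [[0,0,0.06,0,0,0.0,45]]}}

```text
t: 6.92
eef_pos: [0.5429, 0.3617, 0.0723]
tool_rot: [-0.001, 0.445, 0.895, -0.0]
contact_force: [-5.3, 0.4, 9.0]
gripper_width: 0.585
grasp_force: 72.3
```

```bash
python3 s.py
```

```text
t 6.925 pos [542.9 361.7  72.3] yaw_y 37.1 q7 0.153 F [-5.3  0.4  9. ] M [-0.225  1.67   0.377] w 50.0 gf 72.3
tilt [ 0.0016 -0.0017 -1.      0.0723] Ftool [ 3.6 -4.  -9. ]
```

Request:
{"api": "jog_arm", "payload": {"motion": [[0,0,0,0,0,0,70],[0,0,0,0,0,0,70],[0,0,0,0,0,0,70],[0,0,0,0,0,0,70]]}}

```text
t: 7.42
eef_pos: [0.5447, 0.3605, 0.0714]
tool_rot: [0.0, 0.445, 0.895, 0.0]
contact_force: [0.4, -0.6, 1.0]
gripper_width: 0.822
grasp_force: 0.0
```

```bash
python3 s.py;python3 s.py; python3 - <<'E'
from h import *
p=bot.read_camera("wrist")
cv2.imwrite("pics/w5.png",p["pixels"][:,:,::-1])
E
```

```text
t 7.425 pos [544.7 360.5  71.4] yaw_y 37.12 q7 0.155 F [ 0.4 -0.6  1. ] M [-0.03  -0.016 -0.04 ] w 70.2 gf 0.0
tilt [-2.00e-04  1.00e-04 -1.00e+00  7.14e-02] Ftool [-0.7 -0.  -1. ]
t 7.425 pos [544.7 360.5  71.4] yaw_y 37.12 q7 0.155 F [ 0.4 -0.6  1. ] M [-0.03  -0.016 -0.04 ] w 70.2 gf 0.0
tilt [-2.00e-04  1.00e-04 -1.00e+00  7.14e-02] Ftool [-0.7 -0.  -1. ]
```

View pics/w5.png

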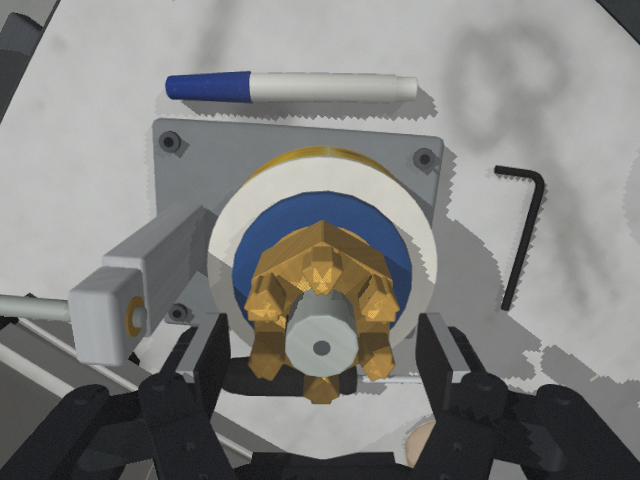

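```bash
python3 - <<'E'
from h import *
p=bot.read_camera("wrist");Tw=tool()@np.array(p["tool_from_camera"])
A=[atz(p,x,.013,Tw) for x in((171,142),(424,158),(178,313))]
d=A[1]-A[0];print("bolts",np.array(A).round(4),np.degrees(np.arctan2(d[1],d[0])))
d=A[0]-A[2];print(np.degrees(np.arctan2(d[1],d[0]))-90)
d=atz(p,(440,137),.012,Tw)-atz(p,(155,118),.012,Tw);print("edge",np.degrees(np.arctan2(d[1],d[0])))
s=atz(p,(321,348),.124,Tw);print("stud",s.round(4))
k=atz(p,(70,308),.1115,Tw)-atz(p,(5,305),.1115,Tw);print("rod",np.degrees(np.arctan2(k[1],k[0])))
g=atz(p,(137,316),.1115,Tw);print("pin boss to axis",np.degrees(np.arctan2(*(s-g)[1::-1])),np.linalg.norm((s-g)[:2]))
t=np.array([atz(p,x,.1165,Tw) for x in((323,275),(379,296),(379,361),(320,388),(264,361),(266,297))])-s
a=np.arctan2(t[:,1],t[:,0]);a=np.arctan2(*(t-t.mean(0))[:,1::-1].T);print("slot yaw",(np.degrees(np.angle(np.exp(6j*a).mean())/6)+30)%60)
E
```

```text
bolts [[0.4425 0.3577 0.013 ]
 [0.5598 0.4354 0.013 ]
 [0.5005 0.2684 0.013 ]] 33.49893586544843
32.998030936997395
edge 33.32647023673066
stud [0.5441 0.3616 0.124 ]
rod 35.69050514731924
pin boss to axis 33.08928170644295 0.06824229898315863
slot yaw 36.68148264198779
```

Request:
{"api": "jog_arm", "payload": {"motion": [[0,0,0,1.6,-0.4,-1.5,70],[0,0,0,1.6,-0.4,-1.5,45],[0,0,0,1.6,-0.4,-1.5,45],[0,0,0,1.6,-0.4,-1.5,45],[0,0,0,1.6,-0.4,-1.5,45],[0,0,0,1.6,-0.4,-1.5,45]]}}

```text
t: 8.28
eef_pos: [0.5431, 0.362, 0.0737]
tool_rot: [-0.0, 0.445, 0.895, 0.0]
contact_force: [-2.4, -0.4, 6.2]
gripper_width: 0.584
grasp_force: 72.1
```

```bash
python3 s.py
```

```text
t 8.275 pos [543.1 362.   73.7] yaw_y 37.13 q7 0.151 F [-2.4 -0.4  6.2] M [-0.252  0.399 -0.005] w 49.9 gf 72.1
tilt [ 4.00e-04  3.00e-04 -1.00e+00  7.37e-02] Ftool [ 1.2 -2.1 -6.2]
```

Request:
{"api": "jog_arm", "payload": {"motion": [[0,0,0.06,1.6,-0.4,-1.5,45]]}}

```text
t: 8.4
eef_pos: [0.5429, 0.362, 0.074]
tool_rot: [0.001, 0.472, 0.881, 0.0]
contact_force: [7.1, 0.6, -13.3]
gripper_width: 0.586
grasp_force: 74.5
```

```bash
python3 s.py
```

```text
t 8.4 pos [542.9 362.   74. ] yaw_y 33.62 q7 0.097 F [  7.1   0.6 -13.3] M [ 0.015 -1.796  0.222] w 50.0 gf 74.5
tilt [-0.0016  0.0013 -1.      0.074 ] Ftool [-3.4  6.3 13.3]
```

Request:
{"api": "jog_arm", "payload": {"motion": [[0,0,0,-1.6,0.4,1.5,45],[0,0,0,-1.6,0.4,1.5,45]]}}

```text
t: 8.65
eef_pos: [0.5431, 0.362, 0.0737]
tool_rot: [-0.0, 0.472, 0.882, 0.0]
contact_force: [-2.0, -1.6, 4.8]
gripper_width: 0.581
grasp_force: 76.6
```

```bash
python3 s.py
```

```text
t 8.65 pos [543.1 362.   73.7] yaw_y 33.72 q7 0.102 F [-2.  -1.6  4.8] M [-0.202  0.376 -0.133] w 49.6 gf 76.6
tilt [ 7.00e-04  3.00e-04 -1.00e+00  7.37e-02] Ftool [-0.2 -2.6 -4.8]
```

Request:
{"api": "jog_arm", "payload": {"motion": [[0,0,0.04,0,0,0,45]]}}

```text
t: 8.78
eef_pos: [0.5431, 0.362, 0.0737]
tool_rot: [-0.0, 0.489, 0.872, 0.0]
contact_force: [-2.3, -0.0, 5.0]
gripper_width: 0.583
grasp_force: 76.6
```

```bash
python3 s.py
```

```text
t 8.775 pos [543.1 362.   73.7] yaw_y 31.42 q7 0.068 F [-2.3 -0.   5. ] M [-0.227  0.393  0.331] w 49.8 gf 76.6
tilt [ 6.00e-04  4.00e-04 -1.00e+00  7.37e-02] Ftool [ 1.2 -2.  -5. ]
```

```bash
python3 - <<'E'
from h import *
for i in range(6):
    print(bot.get_obs()["torque"].round(3),bot.get_obs()["contact_force"].round(1),bot.get_obs()["joint_torque"][6].round(4)); bot.read_camera("wrist")
E
python3 s.py
```

```text
[-0.227  0.393  0.331] [-2.3 -0.   5. ] 0.1591
[-0.177  0.345  0.191] [-1.2 -0.8  5.3] -0.1107
[-0.237  0.39   0.074] [-1.6 -0.3  4.5] -0.2939
[-0.209  0.442  0.058] [-1.7  0.2  5.7] -0.1091
[-0.227  0.376  0.086] [-1.5 -1.1  5.7] -0.0592
[-0.237  0.395  0.055] [-1.   1.   5.3] -0.0506
t 9.075 pos [543.1 362.   73.7] yaw_y 31.43 q7 0.068 F [-1.4 -0.   6.1] M [-0.198  0.362  0.011] w 49.7 gf 76.6
tilt [ 5.00e-04  4.00e-04 -1.00e+00  7.37e-02] Ftool [ 0.7 -1.2 -6.1]
```

Request:
{"api": "jog_arm", "payload": {"motion": [[0,0,0,0,0,0,80],[0,0,0,0,0,0,80],[0,0,0,0,0,0,80],[0,0,0,0,0,0,80]]}}

```text
t: 9.57
eef_pos: [0.5431, 0.3617, 0.0729]
tool_rot: [-0.0, 0.489, 0.872, -0.0]
contact_force: [0.0, 0.5, -0.3]
gripper_width: 0.937
grasp_force: 0.0
```

```bash
python3 s.py
```

```text
t 9.575 pos [543.1 361.7  72.9] yaw_y 31.4 q7 0.068 F [ 0.   0.5 -0.3] M [-0.029  0.023  0.022] w 80.0 gf 0.0
tilt [ 0.00e+00 -1.00e-04 -1.00e+00  7.29e-02] Ftool [0.4 0.3 0.3]
```

Request:
{"api": "jog_arm", "payload": {"motion": [[0,0,0.04,0,0,0,80]]}}

```text
t: 9.7
eef_pos: [0.5431, 0.3617, 0.073]
tool_rot: [-0.0, 0.508, 0.862, 0.0]
contact_force: [0.7, -0.4, 0.4]
gripper_width: 0.938
grasp_force: 0.0
```

```bash
python3 s.py
```

```text
t 9.7 pos [543.1 361.7  73. ] yaw_y 28.98 q7 0.033 F [ 0.7 -0.4  0.4] M [-0.     0.03  -0.016] w 80.1 gf 0.0
tilt [ 2.0e-04  0.0e+00 -1.0e+00  7.3e-02] Ftool [-0.7  0.4 -0.4]
```

Request:
{"api": "jog_arm", "payload": {"motion": [[0,0,0.12,0,0,0,80],[0,0,0.24,0,0,0,80]]}}

```text
t: 9.95
eef_pos: [0.5431, 0.3617, 0.073]
tool_rot: [-0.0, 0.609, 0.794, 0.0]
contact_force: [-0.6, 0.3, 0.3]
gripper_width: 0.939
grasp_force: 0.0
```

```bash
python3 s.py; python3 - <<'E'
from h import *
p=bot.read_camera("wrist");im=p["pixels"][:,:,::-1]
cv2.imwrite("pics/w6.png",im)
E
```

```text
t 9.95 pos [543.1 361.7  73. ] yaw_y 15.03 q7 -0.17 F [-0.6  0.3  0.3] M [-0.019  0.025  0.011] w 80.2 gf 0.0
tilt [ 1.0e-04 -0.0e+00 -1.0e+00  7.3e-02] Ftool [ 0.4 -0.5 -0.3]
```

View pics/w6.png

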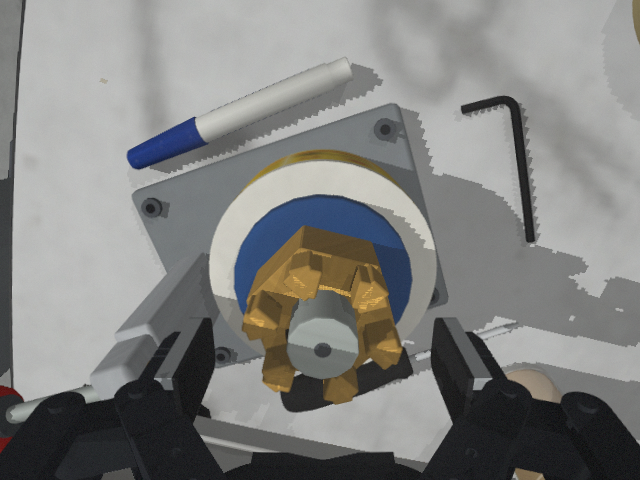

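```bash
python3 - <<'E'
from h import *
p=bot.read_camera("wrist");Tw=tool()@np.array(p["tool_from_camera"])
A=[atz(p,x,.013,Tw) for x in((151,208),(385,129),(222,355))]
d=A[1]-A[0];print("bolts",np.degrees(np.arctan2(d[1],d[0])))
d=A[0]-A[2];print(np.degrees(np.arctan2(d[1],d[0]))-90)
d=atz(p,(392,104),.012,Tw)-atz(p,(136,192),.012,Tw);print("edge",np.degrees(np.arctan2(d[1],d[0])))
s=atz(p,(322,350),.124,Tw);print("stud",s.round(4))
im=p["pixels"][220:420,220:420,::-1];cv2.imwrite("pics/w7.png",cv2.resize(im,(600,600),interpolation=cv2.INTER_CUBIC))
E
```

```text
bolts 33.577372356000744
34.068148040514004
edge 33.580751615408566
stud [0.5441 0.3618 0.124 ]
```

View pics/w7.png

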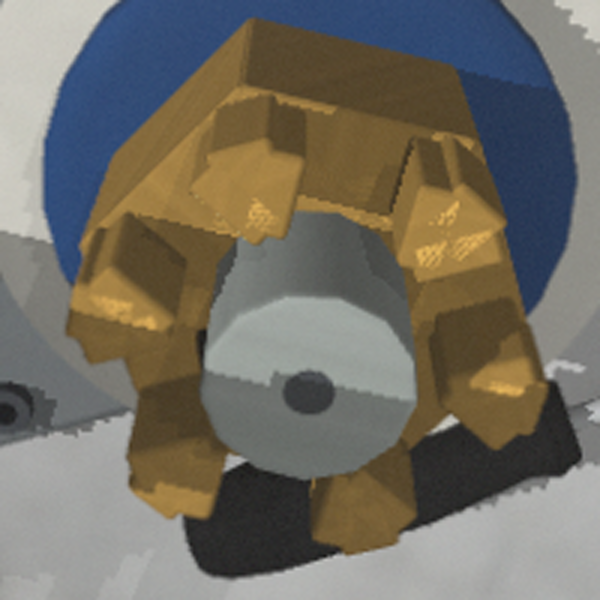

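```bash
python3 - <<'E'
from h import *
p=bot.read_camera("wrist");Tw=tool()@np.array(p["tool_from_camera"])
f=lambda x,y,z:atz(p,(220+x/3,220+y/3),z,Tw)
for a,b,z in[((240,88),(475,138),.102),((85,245),(240,88),.102),((252,18),(460,68),.090)]:
    d=f(*b,z)-f(*a,z);print("flat",np.linalg.norm(d),np.degrees(np.arctan2(d[1],d[0]))%60, "normal slot",(np.degrees(np.arctan2(d[1],d[0]))+90)%60)
t=np.array([f(x,y,.118) for x,y in((245,200),(450,240),(500,400),(362,515),(180,480),(118,305))])
t-=t.mean(0);a=np.arctan2(t[:,1],t[:,0]);print(np.degrees(a)%60,np.linalg.norm(t,axis=1),"slot",(np.degrees(np.angle(np.exp(6j*a).mean())/6)+30)%60)
E
```

```text
flat 0.030126409455732386 2.6890788715289586 normal slot 32.68907887152896
flat 0.02984995228224632 2.104970070859096 normal slot 32.10497007085911
flat 0.02847095072651002 1.3793804917181962 normal slot 31.379380491718194
[ 4.5194979   0.55258729  2.1912556   1.96593085  2.34273998 56.70106267] [0.02250412 0.02288836 0.0237586  0.02345425 0.02354165 0.02376974] slot 31.400615334782113
```

Request:
{"api": "jog_arm", "payload": {"motion": [[0,0,0,0,0,-60,80],[0,0,0,0,0,-120,80],[0,0,0,0,0,-147,80],[0,0,-1.895,-60,-180,-147,0],[0,0,-1.895,-60,-180,-147,0],[0,0,-1.895,-60,-180,-147,0],[0,0,-1.895,-60,-180,-147,0],[0,0,-1.895,-60,-180,-147,0],[0,0,-1.895,-60,-180,-147,0],[0,0,-1.895,-60,-180,-147,0]], "grip_force": 20}}

```text
t: 11.35
eef_pos: [0.3855, 0.2561, 0.2202]
tool_rot: [0.0, -0.009, 1.0, 0.0]
contact_force: [0.4, -0.3, -0.1]
gripper_width: -0.001
grasp_force: 0.0
```

```bash
python3 s.py
```

```text
t 11.35 pos [385.5 256.1 220.2] yaw_y 91.01 q7 0.907 F [ 0.4 -0.3 -0.1] M [-0.006  0.028  0.031] w -0.1 gf 0.0
tilt [-5.000e-04  4.000e-04 -1.000e+00  2.202e-01] Ftool [-0.4 -0.3  0.1]
```

Request:
{"api": "jog_arm", "payload": {"motion": [[0,0,-0.569,0,0,0,0],[0,0,-0.569,0,0,0,0],[0,0,-0.569,0,0,0,0],[0,0,-0.569,0,0,0,0],[0,0,-0.569,0,0,0,0]]}}

```text
t: 11.98
eef_pos: [0.3855, 0.2561, 0.2201]
tool_rot: [0.0, -0.284, 0.959, 0.0]
contact_force: [-0.2, -0.6, -0.7]
gripper_width: 0.001
grasp_force: 0.0
```

```bash
python3 s.py; python3 - <<'E'
from h import *
T=tool();p=bot.read_camera("wrist");Tw=T@np.array(p["tool_from_camera"])
for n in("knob_face","lock_pin"):
    for r in bot.tip_of(n,p)[:2] if n=="knob_face" else bot.spot_in(n,p)[:2]: print(n,np.round(r["xy"]),r["score"],atz(p,r["xy"],.1115,Tw).round(4))
h=cv2.cvtColor(p["pixels"],cv2.COLOR_RGB2HSV);m=(((h[...,0]<6)|(h[...,0]>174))&(h[...,1]>150)&(h[...,2]>60)).astype(np.uint8)
n,l,s,c=cv2.connectedComponentsWithStats(m)
for i in range(1,n):
    if s[i,4]>150: print(s[i],c[i],atz(p,c[i],.1115,Tw).round(4))
print("expect",proj(p,[[.4094,.2726,.1115]],Tw))
E
```

```text
t 11.975 pos [385.5 256.1 220.1] yaw_y 122.99 q7 1.461 F [-0.2 -0.6 -0.7] M [-0.076  0.019 -0.024] w 0.1 gf 0.0
tilt [-2.000e-04  0.000e+00 -1.000e+00  2.201e-01] Ftool [ 0.5 -0.4  0.7]
knob_face [325. 260.] 0.75 [0.4101 0.2731 0.1115]
knob_face [402. 340.] 0.25 [0.4335 0.361  0.1115]
lock_pin [323. 273.] 0.92 [0.42   0.2773 0.1115]
[308 255  38  29 945] [326.47619048 269.01798942] [0.4156 0.2778 0.1115]
expect [[325.12258231 258.81298943]]
```

Request:
{"api": "jog_arm", "payload": {"motion": [[0,0,0,0,0,60,0],[0,0,0,0,0,110,0],[0,0,0,0,0,119,0],[0,0,0,-8,0,119,0],[0,0,0,-18,0,119,0],[0,0,0,-28,0,119,0],[0,0,0,-36,0,119,0],[0,0,0,-44,0,119,0],[0,0,0,-50,0,119,0]]}}

```text
t: 13.25
eef_pos: [0.4277, 0.2838, 0.101]
tool_rot: [0.0, -0.285, 0.958, 0.0]
contact_force: [0.2, -0.5, -0.3]
gripper_width: -0.002
grasp_force: 0.0
```

```bash
python3 s.py
```

```text
t 13.25 pos [427.7 283.8 101. ] yaw_y 123.15 q7 1.567 F [ 0.2 -0.5 -0.3] M [-0.069  0.03  -0.016] w -0.2 gf 0.0
tilt [-1.00e-04  0.00e+00 -1.00e+00  1.01e-01] Ftool [ 0.1 -0.6  0.3]
```

```bash
python3 - <<'E'
from h import *
for c in("top","scene"):
    p=bot.read_camera(c)
    h=cv2.cvtColor(p["pixels"],cv2.COLOR_RGB2HSV);m=(((h[...,0]<6)|(h[...,0]>174))&(h[...,1]>150)&(h[...,2]>60)).astype(np.uint8)
    if c=="top": m[:, :330]=0;m[:,430:]=0
    else: m[:,:270]=0;m[:,340:]=0
    n,l,s,cc=cv2.connectedComponentsWithStats(m)
    print(c,[(s[i].tolist(),cc[i].round(1),atz(p,cc[i],.1115).round(4)) for i in range(1,n) if s[i,4]>8])
    if c=="top": im=p["pixels"][230:380,290:490,::-1];
cv2.imwrite("pics/f1.png",np.hstack([cv2.resize(im,(400,300)),cv2.resize(p["pixels"][200:350,220:420,::-1],(400,300))]))
E
```

```text
top []
scene [([284, 294, 18, 16, 204], array([292.9, 301.1]), array([0.4149, 0.2795, 0.1115]))]
```

```bash
python3 - <<'E'
from h import *
p=bot.read_camera("scene")
im=cv2.cvtColor(cv2.imread("pics/scene1.png"),cv2.COLOR_BGR2RGB)
for I in(im,p["pixels"]):
    h=cv2.cvtColor(I,cv2.COLOR_RGB2HSV);m=(((h[...,0]<6)|(h[...,0]>174))&(h[...,1]>150)&(h[...,2]>60)).astype(np.uint8);m[:,:270]=0;m[:,340:]=0
    n,l,s,cc=cv2.connectedComponentsWithStats(m);print([(s[i].tolist(),cc[i].round(1)) for i in range(1,n) if s[i,4]>8])
for r in(161,154,128.6,121.6): print(r,proj(p,[[.5435-.833*r/1e3,.3617-.553*r/1e3,.1115]]))
print("tcp",proj(p,[[.4277,.2838,.101]]))
p=bot.read_camera("wrist");cv2.imwrite("pics/f2.png",p["pixels"][:,:,::-1])
a=cv2.imread("pics/f1.png");b=cv2.resize(cv2.imread("pics/f2.png"),(400,300));cv2.imwrite("pics/f3.png",np.vstack([a,np.hstack([b,b*0])]))
E
```

```text
[([285, 294, 17, 16, 201], array([292.8, 301.1]))]
[([284, 294, 18, 16, 199], array([292.8, 301.1]))]
161 [[292.09531398 305.87379207]]
154 [[293.96742919 302.37764574]]
128.6 [[300.59442868 290.00004719]]
121.6 [[302.37613406 286.67178992]]
tcp [[298.41784382 298.7941992 ]]
```

View pics/f3.png

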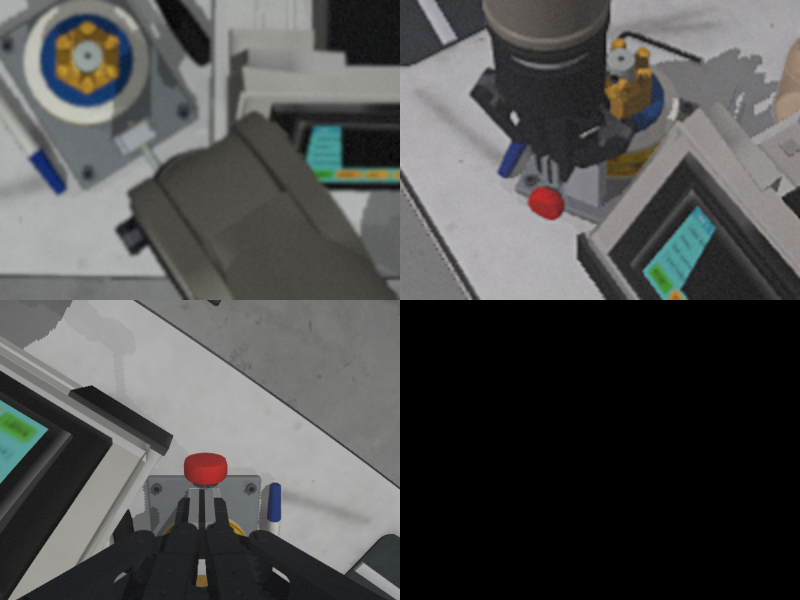

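```bash
python3 - <<'E'
from h import *
T=tool();p=bot.read_camera("wrist");Tw=T@np.array(p["tool_from_camera"]);q=bot.read_camera("scene")
def red(I):
    h=cv2.cvtColor(I,cv2.COLOR_RGB2HSV);m=(((h[...,0]<6)|(h[...,0]>174))&(h[...,1]>150)&(h[...,2]>60)).astype(np.uint8)
    n,l,s,c=cv2.connectedComponentsWithStats(m);return [(s[i].tolist(),c[i].round(1)) for i in range(1,n) if s[i,4]>150]
print(red(p["pixels"]));print("wrist proj of knob r=154,r=121.6, tcp, tcp+19:")
for X in([.5435-.833*.154,.3617-.553*.154,.1115],[.5435-.833*.1216,.3617-.553*.1216,.1115],T[:3,3],T[:3,3]+[0,0,.019]):print(np.round(X,4),proj(p,[X],Tw),proj(q,[X]))
c=[x for x in red(p["pixels"])][0][1]
print("tri",tri([ray(p,c,Tw),ray(q,(292.8,301.1))]))
E
```

```text
[([295, 246, 69, 50, 2935], array([328.7, 270.4]))]
wrist proj of knob r=154,r=121.6, tcp, tcp+19:
[0.4152 0.2765 0.1115] [[327.62948443 268.12967938]] [[293.96742919 302.37764574]]
[0.4422 0.2945 0.1115] [[327.75403885 334.29767555]] [[302.37613406 286.67178992]]
[0.4271 0.2834 0.1008] [[325.40799147 286.63311067]] [[298.26002763 299.20710586]]
[0.4271 0.2834 0.1198] [[325.78801138 306.15092699]] [[297.92524186 293.15190834]]
tri [0.41284673 0.27542041 0.1196087 ]
```

Request:
{"api": "jog_arm", "payload": {"motion": [[0,0,0,0,0,-4,0],[0,0,0,0,0,-8,0]]}}

```text
t: 13.8
eef_pos: [0.4272, 0.2835, 0.1094]
tool_rot: [0.0, -0.285, 0.958, 0.0]
contact_force: [0.7, 0.9, -1.1]
gripper_width: 0.0
grasp_force: 0.0
```

```bash
python3 s.py
```

```text
t 13.8 pos [427.2 283.5 109.4] yaw_y 123.16 q7 1.562 F [ 0.7  0.9 -1.1] M [-0.032  0.028 -0.008] w 0.0 gf 0.0
tilt [-1.000e-04  1.000e-04 -1.000e+00  1.094e-01] Ftool [-1.1  0.4  1.1]
```

Request:
{"api": "jog_arm", "payload": {"motion": [[0,0,0,0,0,-40,0],[0,0,0,0,0,-70,0],[0,0,0,48,0,-70,0],[0,0,0,48,0,-70,0],[0,0,0,48,0,-20,0],[0,0,0,48,0,4,0],[0,0,0,48,0,4,0]]}}

```text
t: 14.68
eef_pos: [0.3864, 0.2566, 0.1038]
tool_rot: [-0.001, -0.285, 0.958, -0.001]
contact_force: [0.6, 0.7, -0.5]
gripper_width: -0.002
grasp_force: 0.0
```

```bash
cat > k.py <<'E'
from h import *
def red(I):
    h=cv2.cvtColor(I,cv2.COLOR_RGB2HSV);m=(((h[...,0]<6)|(h[...,0]>174))&(h[...,1]>150)&(h[...,2]>60)).astype(np.uint8)
    n,l,s,c=cv2.connectedComponentsWithStats(m);return [(s[i].tolist(),c[i].round(1)) for i in range(1,n) if s[i,4]>60 and (c[i][0]>250)]
p=bot.read_camera("wrist");Tw=tool()@np.array(p["tool_from_camera"]);q=bot.read_camera("scene")
print("wrist",[(s,c,atz(p,c,.115,Tw).round(4)) for s,c in red(p["pixels"])])
print("scene",[x for x in red(q["pixels"]) if x[1][0]<345])
for r in(154,127,112,99): print(r,proj(q,[[.5435-.833*r/1e3,.3617-.553*r/1e3,.1115]]).round(1),end=" ")
E
python3 s.py;python3 k.py
```

```text
t 14.675 pos [386.4 256.6 103.8] yaw_y 123.16 q7 1.536 F [ 0.6  0.7 -0.5] M [ 0.002 -0.014  0.028] w -0.1 gf 0.0
tilt [ 0.0034 -0.001  -1.      0.1038] Ftool [-0.9  0.3  0.5]
wrist []
scene []
154 [[294.  302.4]] 127 [[301.  289.2]] 112 [[304.8 282.2]] 99 [[308.  276.2]]
```

Request:
{"api": "jog_arm", "payload": {"motion": [[0,0,0,-8,0,0,0],[0,0,0,-16,0,0,0],[0,0,0,-20,0,0,0],[0,0,0,-24,0,0,0]]}}

```text
t: 15.28
eef_pos: [0.4075, 0.2706, 0.1051]
tool_rot: [0.0, -0.285, 0.958, 0.0]
contact_force: [-0.3, 0.8, -0.3]
gripper_width: -0.005
grasp_force: 0.0
```

```bash
python3 s.py;python3 k.py
```

```text
t 15.275 pos [407.5 270.6 105.1] yaw_y 123.15 q7 1.552 F [-0.3  0.8 -0.3] M [ 0.029 -0.003  0.028] w -0.4 gf 0.0
tilt [-2.000e-04  0.000e+00 -1.000e+00  1.051e-01] Ftool [-0.1  0.8  0.3]
wrist [([297, 289, 64, 32, 1043], array([331.5, 301. ]), array([0.4084, 0.2743, 0.115 ]))]
scene [([285, 298, 17, 12, 92], array([294.8, 304.3]))]
154 [[294.  302.4]] 127 [[301.  289.2]] 112 [[304.8 282.2]] 99 [[308.  276.2]]
```

Request:
{"api": "jog_arm", "payload": {"motion": [[0,0,0,-3,0,0,0],[0,0,0,-6,0,0,0]]}}

```text
t: 15.62
eef_pos: [0.4122, 0.2737, 0.105]
tool_rot: [-0.0, -0.285, 0.958, 0.0]
contact_force: [-0.2, -0.4, 0.2]
gripper_width: 0.002
grasp_force: 0.0
```

```bash
python3 s.py;python3 k.py
```

```text
t 15.625 pos [412.2 273.7 105. ] yaw_y 123.16 q7 1.556 F [-0.2 -0.4  0.2] M [ 0.031 -0.007 -0.027] w 0.2 gf 0.0
tilt [ 1.00e-04  0.00e+00 -1.00e+00  1.05e-01] Ftool [ 0.4 -0.2 -0.2]
wrist [([296, 278, 65, 40, 1718], array([330., 295.]), array([0.411 , 0.2752, 0.115 ]))]
scene [([285, 298, 17, 12, 135], array([293.4, 303.2]))]
154 [[294.  302.4]] 127 [[301.  289.2]] 112 [[304.8 282.2]] 99 [[308.  276.2]]
```

Request:
{"api": "jog_arm", "payload": {"motion": [[0,0,0,-3,0,0,0],[0,0,0,-6,0,0,0]]}}

```text
t: 15.98
eef_pos: [0.4173, 0.2771, 0.105]
tool_rot: [0.0, -0.285, 0.958, 0.0]
contact_force: [0.3, 0.6, 0.1]
gripper_width: -0.001
grasp_force: 0.0
```

```bash
python3 s.py;python3 k.py
```

```text
t 15.975 pos [417.3 277.1 105. ] yaw_y 123.16 q7 1.56 F [0.3 0.6 0.1] M [0.078 0.025 0.013] w -0.0 gf 0.0
tilt [-0.     0.    -1.     0.105] Ftool [-0.6  0.3 -0.1]
wrist [([296, 266, 66, 49, 2346], array([329.3, 287.2]), array([0.4132, 0.2763, 0.115 ]))]
scene [([284, 295, 18, 15, 179], array([292.9, 302. ]))]
154 [[294.  302.4]] 127 [[301.  289.2]] 112 [[304.8 282.2]] 99 [[308.  276.2]]
```

Request:
{"api": "jog_arm", "payload": {"motion": [[0,0,0,0,0,-40,0],[0,0,0,8,0,-40,44],[0,0,0,8,0,-40,44],[0,0,0,8,0,-40,44],[0,0,0,8,0,-40,44],[0,0,0,8,0,-10,44],[0,0,0,8,0,4,44],[0,0,0,8,0,4,44]]}}

```text
t: 17.08
eef_pos: [0.4098, 0.2719, 0.1]
tool_rot: [-0.001, -0.285, 0.958, -0.001]
contact_force: [-0.2, -0.0, 0.4]
gripper_width: 0.516
grasp_force: 0.0
```

```bash
python3 s.py;python3 k.py
```

```text
t 17.075 pos [409.8 271.9 100. ] yaw_y 123.15 q7 1.559 F [-0.2 -0.   0.4] M [ 0.011 -0.011 -0.006] w 44.0 gf 0.0
tilt [ 2.8e-03 -6.0e-04 -1.0e+00  1.0e-01] Ftool [ 0.1  0.1 -0.4]
wrist [([296, 288, 67, 54, 2986], array([328.6, 314.3]), array([0.4152, 0.277 , 0.115 ]))]
scene [([284, 294, 18, 16, 202], array([292.9, 301.2]))]
154 [[294.  302.4]] 127 [[301.  289.2]] 112 [[304.8 282.2]] 99 [[308.  276.2]]
```

Request:
{"api": "jog_arm", "payload": {"motion": [[0,0,0,0,0,0,20],[0,0,0,0,0,0,20],[0,0,0,0,0,0,20],[0,0,0,0,0,0,20]], "grip_force": 20}}

```text
t: 17.68
eef_pos: [0.4106, 0.2727, 0.1012]
tool_rot: [0.0, -0.285, 0.958, 0.0]
contact_force: [-0.8, -0.8, 0.5]
gripper_width: 0.241
grasp_force: 0.0
```

```bash
python3 s.py;python3 k.py
```

```text
t 17.675 pos [410.6 272.7 101.2] yaw_y 123.16 q7 1.559 F [-0.8 -0.8  0.5] M [-0.005 -0.031  0.004] w 20.6 gf 0.0
tilt [-3.000e-04  1.000e-04 -1.000e+00  1.012e-01] Ftool [ 1.1 -0.2 -0.5]
wrist [([297, 285, 64, 54, 2595], array([325.3, 310.4]), array([0.4146, 0.2751, 0.115 ]))]
scene [([284, 294, 17, 16, 140], array([290.6, 301.3]))]
154 [[294.  302.4]] 127 [[301.  289.2]] 112 [[304.8 282.2]] 99 [[308.  276.2]]
```

```bash
python3 - <<'E'
from h import *
T=tool();p=bot.read_camera("wrist");F=np.array(p["tool_from_camera"])
for y in(.035,-.035):
  for x in(.011,-.011):
    print(y,x,[(d,proj(p,[[x,y,-d/1e3]],F)[0].round(0).tolist()) for d in(0,6,12,20,30,40)])
im=cv2.imread("pics/w5.png")
for r in(300,310,316,325,340,355,370,385): print(r,[int(v) for v in im[r,170:240:5].mean(1)])
E
```

```text
0.035 0.011 [(0, [403.0, 264.0]), (6, [405.0, 270.0]), (12, [408.0, 275.0]), (20, [412.0, 283.0]), (30, [417.0, 294.0]), (40, [423.0, 306.0])]
0.035 -0.011 [(0, [400.0, 308.0]), (6, [402.0, 314.0]), (12, [404.0, 321.0]), (20, [408.0, 330.0]), (30, [413.0, 343.0]), (40, [418.0, 358.0])]
-0.035 0.011 [(0, [248.0, 264.0]), (6, [246.0, 270.0]), (12, [243.0, 275.0]), (20, [240.0, 283.0]), (30, [235.0, 294.0]), (40, [230.0, 306.0])]
-0.035 -0.011 [(0, [251.0, 308.0]), (6, [249.0, 314.0]), (12, [247.0, 321.0]), (20, [243.0, 330.0]), (30, [239.0, 343.0]), (40, [234.0, 358.0])]
300 [90, 91, 108, 109, 110, 108, 109, 111, 110, 121, 119, 119, 120, 108]
310 [75, 44, 71, 46, 75, 110, 111, 108, 110, 111, 122, 119, 121, 123]
316 [76, 34, 45, 60, 75, 108, 111, 111, 110, 110, 36, 30, 121, 123]
325 [171, 170, 172, 125, 99, 93, 108, 111, 110, 35, 28, 30, 119, 118]
340 [166, 167, 34, 36, 43, 110, 109, 111, 34, 29, 30, 29, 171, 170]
355 [35, 33, 39, 111, 110, 110, 69, 31, 33, 29, 33, 31, 60, 169]
370 [36, 71, 115, 114, 111, 36, 26, 28, 28, 27, 30, 31, 38, 35]
385 [36, 31, 35, 35, 28, 34, 33, 27, 22, 22, 27, 36, 36, 37]
```

Request:
{"api": "jog_arm", "payload": {"motion": [[0,0,0,0,0,-20,20],[0,0,0,30,0,-20,0],[0,0,0,30,0,-20,0],[0,0,0,30,0,-20,0],[0,0,0,30,0,10,0],[0,0,0,30,0,25,0],[0,0,0,30,0,25,0],[0,0,0,30,0,25,0]]}}

```text
t: 18.82
eef_pos: [0.3859, 0.2565, 0.0764]
tool_rot: [0.0, -0.285, 0.958, 0.0]
contact_force: [-0.3, -1.4, -0.0]
gripper_width: 0.001
grasp_force: 0.0
```

```bash
python3 s.py
```

```text
t 18.825 pos [385.9 256.5  76.4] yaw_y 123.14 q7 1.559 F [-0.3 -1.4 -0. ] M [0.037 0.028 0.005] w 0.1 gf 0.0
tilt [-6.00e-04  0.00e+00 -1.00e+00  7.64e-02] Ftool [ 1. -1.  0.]
```

Request:
{"api": "jog_arm", "payload": {"motion": [[0,0,0,-8,0,0,0],[0,0,0,-16,0,0,0],[0,0,0,-22,0,0,0],[0,0,0,-28,0,0,0]]}}

```text
t: 19.32
eef_pos: [0.4089, 0.2716, 0.076]
tool_rot: [-0.0, -0.285, 0.958, -0.0]
contact_force: [-1.6, -0.2, 1.2]
gripper_width: 0.001
grasp_force: 0.8
```

```bash
python3 s.py; python3 k.py
```

```text
t 19.325 pos [408.9 271.6  76. ] yaw_y 123.16 q7 1.576 F [-1.6 -0.2  1.2] M [-0.173  0.301  0.02 ] w 0.1 gf 0.8
tilt [ 6.0e-04  1.0e-04 -1.0e+00  7.6e-02] Ftool [ 1.5  0.8 -1.2]
wrist []
scene []
154 [[294.  302.4]] 127 [[301.  289.2]] 112 [[304.8 282.2]] 99 [[308.  276.2]]
```

Request:
{"api": "jog_arm", "payload": {"motion": [[0,0,0,-6,0,0,0],[0,0,0,-12,0,0,0],[0,0,0,-18,0,0,0],[0,0,0,-24,0,0,0],[0,0,0,-30,0,0,0],[0,0,0,-35,0,0,0]]}}

```text
t: 20.18
eef_pos: [0.4384, 0.2908, 0.0759]
tool_rot: [-0.0, -0.285, 0.958, -0.0]
contact_force: [-0.5, -0.9, -0.6]
gripper_width: -0.002
grasp_force: 0.8
```

```bash
python3 s.py
```

```text
t 20.175 pos [438.4 290.8  75.9] yaw_y 123.16 q7 1.592 F [-0.5 -0.9 -0.6] M [-0.263  0.266 -0.006] w -0.1 gf 0.8
tilt [ 2.00e-04 -1.00e-04 -1.00e+00  7.59e-02] Ftool [ 1.  -0.5  0.6]
```

Request:
{"api": "jog_arm", "payload": {"motion": [[0,0,0,-2,0,0,0],[0,0,0,-4,0,0,0],[0,0,0,-6,0,0,0]]}}

```text
t: 20.55
eef_pos: [0.4432, 0.2939, 0.076]
tool_rot: [-0.0, -0.285, 0.958, -0.0]
contact_force: [-0.8, -1.6, -1.4]
gripper_width: 0.002
grasp_force: 0.8
```

```bash
python3 s.py
```

```text
t 20.55 pos [443.2 293.9  76. ] yaw_y 123.16 q7 1.594 F [-0.8 -1.6 -1.4] M [-0.228  0.279  0.015] w 0.2 gf 0.8
tilt [ 1.0e-04  0.0e+00 -1.0e+00  7.6e-02] Ftool [ 1.6 -0.9  1.4]
```

Request:
{"api": "jog_arm", "payload": {"motion": [[0,0,0,-2,0,0,0],[0,0,0,-4,0,0,0]]}}

```text
t: 20.8
eef_pos: [0.4465, 0.2961, 0.076]
tool_rot: [-0.0, -0.285, 0.958, -0.0]
contact_force: [-4.3, -3.6, -0.0]
gripper_width: 0.001
grasp_force: 3.7
```

```bash
python3 s.py
```

```text
t 20.8 pos [446.5 296.1  76. ] yaw_y 123.16 q7 1.596 F [-4.3 -3.6 -0. ] M [-0.906  1.191  0.009] w 0.1 gf 3.7
tilt [ 3.0e-04  0.0e+00 -1.0e+00  7.6e-02] Ftool [ 5.6 -0.7  0. ]
```

Request:
{"api": "jog_arm", "payload": {"motion": [[0,0,0,-1,0,0,0],[0,0,0,-2,0,0,0]]}}

```text
t: 21.05
eef_pos: [0.4464, 0.296, 0.0759]
tool_rot: [-0.002, -0.285, 0.958, -0.0]
contact_force: [-9.6, -6.2, 9.3]
gripper_width: -0.001
grasp_force: 5.3
```

```bash
python3 s.py
```

```text
t 21.05 pos [446.4 296.   75.9] yaw_y 123.15 q7 1.597 F [-9.6 -6.2  9.3] M [-1.197  1.856  0.01 ] w -0.1 gf 5.3
tilt [ 4.40e-03  3.00e-04 -1.00e+00  7.59e-02] Ftool [11.5  0.1 -9.2]
```

Request:
{"api": "jog_arm", "payload": {"motion": [[0,0,0,6,0,0,0],[0,0,0,30,0,0,0],[0,0,0,45,0,-30,0],[0,0,0,60,0,-90,0],[0,0,0,60,60,-140,0],[0,0,0,60,120,-140,0],[0,0,0,60,180,-140,0],[0,0,0,60,180,-140,0]]}}

```text
t: 22.05
eef_pos: [0.2962, 0.42, 0.2167]
tool_rot: [0.001, -0.289, 0.957, 0.002]
contact_force: [0.9, -0.4, 0.6]
gripper_width: 0.003
grasp_force: 0.0
```

```bash
python3 s.py; python3 k.py; python3 - <<'E'
from h import *
L=[]
for c in("top","scene"):
    p=bot.read_camera(c)
    for n in("knob_face","nut_top","driver","marker","bottle_near"):
        r=bot.tip_of(n,p)[:1]; print(c,n,r and (np.round(r[0]["xy"]),round(r[0]["score"],2)))
    print(proj(p,[[.5435-.833*.106,.3617-.553*.106,.1115]]))
E
```

```text
t 22.05 pos [296.2 420.  216.7] yaw_y 123.62 q7 1.123 F [ 0.9 -0.4  0.6] M [-0.06  -0.038  0.027] w 0.2 gf 0.0
tilt [-0.0025  0.0031 -1.      0.2167] Ftool [-0.5 -0.8 -0.6]
wrist []
scene [([299, 268, 17, 15, 195], array([307.1, 275.1]))]
154 [[294.  302.4]] 127 [[301.  289.2]] 112 [[304.8 282.2]] 99 [[308.  276.2]] top knob_face (array([363., 314.]), 0.56)
top nut_top (array([334., 260.]), 0.94)
top driver (array([367., 228.]), 0.67)
top marker (array([297., 296.]), 0.59)
top bottle_near (array([371., 177.]), 0.68)
[[367.64203317 309.10326263]]
scene knob_face (array([306., 279.]), 0.64)
scene nut_top (array([329., 231.]), 0.9)
scene driver []
scene marker (array([286., 263.]), 0.91)
scene bottle_near (array([422., 261.]), 0.63)
[[306.27952128 279.37949725]]
```

Scene centroid (307,275) matches the home position, offset the same as before the push; other things are unmoved.

```bash
python3 -c "
from station import bot
print(bot.hand_in())"
```

```text
the job is handed in; nothing more can be done
None
```

I turned the nut clockwise until it felt tight at about 1.9 rad, carried on to the slot at about 2.1 rad, pushed the lock pin fully home (it stopped hard at the expected position), let go and handed the job in at about 22 s. The least certain point is tightness: the torque rose gradually to 0.33–0.41 N m instead of jumping, though that is well above the 0.07 N m read while loose.

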